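# Slide a full component box up the flap ramp onto a counting scale

## Task

Get the full component box onto the counting scale for weighing: fold the scale's front flap all the way down so that it lies as a ramp, then slide the closed box up it onto the plate, a long side leading, easing it in gently until it sits flat and square, fully home against the back stop. Then fold the flap up until it stands upright behind the box and let go; do not disturb the heat sink, capacitor and tin that stand nearby.

Things in the scene. Friction and masses are not known exactly. Their poses are not given: they have to be found in the camera images.
- scale: low grey counting scale with aluminium plate, fixed to the desk, 150 mm deep (x), 164 mm wide (y). Origin: on the desk below the middle of the flap's hinge axis, which runs along y, 16 mm high, at the front edge of the weighing plate. +x points level from the hinge over the plate to the back stop; +y is the side of the flap's pin. Plate top 16 mm over the desk
- flap (a joint): angle of the front flap, an aluminium plate 78 mm long, 140 mm wide, 3 mm thick. 0: folded down, its face is a ramp from desk level at scale x = -70 mm up to the plate's edge at x = 0 (slope 0.23 rad). Grows as it folds up; 1.80 rad: end stop, upright (face at x = 0, top 94 mm over the desk). Stiff: stays where it is left, turns with about 2 N at the pin
- flap_pin (a point): middle of the free length of the flap's pin: steel, round, 10 mm diameter, parallel to the hinge, jutting sideways from the flap's +y edge, scale y = 74 to 118 mm (this point: y = 100). 48 mm from the hinge along the flap, 12 mm off its upper face. Flap down: scale x = -49.5, z = 16.7 mm; upright: x = 12, z = 64 mm. Pinched from above it rolls between the fingers
- parts_box: flat black component box, shut, with a clear purplish window lid that stays shut; 102 mm (x) by 125 mm (y) by 33 mm high; too wide to grasp. Origin: centre of its underside, z up. Its solid walls stand at x = -47 and +48 mm and y = -62 and +62 mm. About 0.3 to 0.6 kg; slides with friction 0.45 to 0.75
- scale_seat (a point): point on the plate (scale x = 55, y = 0, z = 16 mm), axes as the scale: the box's origin when home, box x along scale x either way round. Back stop: upright wall, face at scale x = 103 mm, 26 mm high over the plate. Side rails 12 mm high over the plate leave a channel of y = -70 to +70 mm for x = 22 to 103 mm, flared at the front to 157 mm. Display head behind the stop, 45 mm over the desk
- heat_sink: bystander: bare finned heat sink, 30 x 36 x 21 mm, origin at its underside's centre
- capacitor: bystander: standing dark blue can capacitor, 18 mm diameter, 31 mm high, origin at its underside's centre
- rosin_tin: bystander: round tin with a wooden-coloured lid, 58 mm diameter, 24 mm high, origin at its underside's centre

How it is judged:
By the outcome, as a careful person would: the job done as asked, in the order asked, and still so for the second after the job is handed in, with the robot touching nothing.
It also fails if it takes over 72 s, if anything falls off the work surface, if the arm or the gripper's body presses on something with over 40 N, if the wrist force passes 120 N, or if a joint passes its speed limit or range.

## Robot

A 6-joint arm with a two-finger parallel gripper is mounted at the origin on a cart in front of the work surface, level with it; the furniture and walls round the work are solid. World frame = base frame: x ahead of the robot, y to its left, z up, the work surface at z = 0. Lengths are in m, angles in rad, forces in N, time in s.
With the tool pointing down it reaches from about 0.35 to 0.85 m from the base axis. Payload 8.1 kg.
Tool frame: the origin (TCP) lies on the centre line of the jaws, within the pads' length; the fingertips stand 17 mm ahead of it and the grasp point (between the pads) lies 2 mm behind it; z points along the fingers, y is the line along which they close (so a half turn about z gives the same grasp; the last joint's range is limited). The gripper opens to 93 mm and grips with 3 to 60 N. Pads are 15 mm wide; open, the fingers measure 128 mm over their backs; the gripper's body (75 mm by 188 mm) begins 65 mm behind the grasp point.
Start: joints at [-1.388, 0.13, 1.488, -0, 1.523, -0.085], TCP at [0.159, -0.579, 0.236] pointing down, gripper open.
Joint ranges: [-2.96, 2.96], [-0.89, 2.26], [0.02, 2.5], [-1.34, 4.48], [0, 2.73], [-2.66, 2.66]. Speed limits (rad/s): [2.39, 2.39, 2.79, 3.14, 3.14, 3.14].

## Interface

Orientations are given as a rotation vector (axis times angle).
In Python, from plant import robot, optics, close_job, models gives the robot as it stands.
- The arm moves only by the shell command python3 -m inch 'ROWS' [OPENING] [FORCE]. ROWS is a JSON object of lists of equal length, an entry for each row: "travel": the shift along the tool's x, y, z in m, a list of three; "spin": the turn about the tool's z in rad. In form: {"travel": [[x, y, z], ...], "spin": [spin, ...]}. A call has 1 to 10 rows; each row is the pose to reach, as a shift and turn from the pose commanded when the call began, along the tool's axes at that moment; what a row does not reach only later rows make up. A row lasts 1/12 s, in which the tool goes at most 41.7 mm and 7.16 degrees, less where a joint would pass 70% of its speed; a pose out of reach is approached as far as the arm can. A call with a gripper value outside its range is refused whole. OPENING is the closure, from 0 (fully open) to 1 (shut), set as the call begins (- or left out, the last holds). The fingers move at their own pace and stop on an object; FORCE is the grip in N (left out, the last holds). Time passes only in rows, so rows that repeat a pose let the fingers close. It gives the time, the measured TCP pose, the force, the opening and the grip force at its end, in the units of the state.
- robot.read_state(): the state, without advancing time (a new reading comes with each control period).
- optics.read_camera(name): name is "scene" or "top" or "wrist"; returns (picture, depth): 480x640x3 uint8, red, green, blue; 480x640 float32, m along the optical axis (not along the pixel's ray), 0 where there is no reading.
- optics.camera_info(name): a dict with "camera_matrix" (3x3 intrinsics, pixels), "view" (4x4, takes a point from world to camera coordinates). Camera axes: x right, y down, z forward; pixel columns grow to the right and rows downward; lengths in m; the calibration is good to about 2 mm. A picture is of the moment at which its call begins: read the wrist's pose just before it. camera_info takes no time and is no camera call; for the wrist camera it gives the pose at the moment of the call.
- close_job(): hands the job in; it is judged then, once.
Trained networks look in the newest picture that a camera, given by its name, has taken for a name from the list of things; names that differ only in an ending like _2 or _b are one class to them, and where a whole thing is asked for, a point or a joint stands for the part that bears it (a point fixed in the world has none). Each returns a list of dicts, best first, with "p" (0 to 1); they miss things now and then, are a little off and sometimes report something else, mostly with a low value. They report only what shows in the picture. A call takes as long as a camera call.
- models.look_for(camera, name): "centre" ([x, y, z] in m, in world coordinates, good to about 4 mm: the middle of the surface that is visible of it).
- models.masks_of(camera, name): "region" (480x640 bool, what is visible of it).
The state is a dict: "t": time; "q": joint angles; "dq": joint speeds; "joint_torque": joint torques, N m; "tool_pos": TCP position; "orientation": TCP orientation; "force": force on the tool from outside, world axes, zero at the start; "wrist_torque": the same for the moment, N m; "opening": finger opening in m; "gripper_force": force on a finger pad.
Only numpy, scipy, OpenCV 4.12 (cv2) and the standard library are available. Lean on these libraries where they do the work, as an engineer would, in place of code of your own. Each camera call takes 0.05 s, during which the arm holds its last target. There are 200 camera calls.

## Working session

There is one attempt and no reset: what is moved stays moved. The work goes in short steps, Python scripts to look and compute and a shell command to move; the robot and the scene stay as the last step left them, time stands still between calls to the robot, and variables do not carry over. Pictures are saved under pics/ and viewed, at most 10 in all, crops included, and the job is handed in when it is done.

```bash
ls; mkdir -p pics; cat > h.py <<'E'
import numpy as np,cv2
from plant import robot,optics,models
from scipy.spatial.transform import Rotation as R
def snap(c,f):
    p,d=optics.read_camera(c); cv2.imwrite('pics/'+f,p[:,:,::-1]); np.savez('pics/'+f+'.npz',d=d); return p,d
def cloud(c,d):
    i=optics.camera_info(c);K=np.array(i['camera_matrix']);V=np.array(i['view'])
    v,u=np.mgrid[:480,:640]; P=np.stack([(u-K[0,2])/K[0,0]*d,(v-K[1,2])/K[1,1]*d,d],-1)
    return (P-V[:3,3])@V[:3,:3]
E
python3 - <<'E'
from h import *
for c in ['top','scene']:
    p,d=snap(c,c+'1.png')
    for n in ['scale','flap','flap_pin','parts_box','heat_sink','capacitor','rosin_tin']:
        print(c,n,[(np.round(r['centre'],3),round(r['p'],2)) for r in models.look_for(c,n)[:2]])
s=robot.read_state();print(s)
E
```

```text
pics
top scale [(array([0.528, 0.31 , 0.017]), 0.63)]
top flap [(array([0.542, 0.232, 0.043]), 0.77)]
top flap_pin [(array([0.537, 0.237, 0.042]), 0.98)]
top parts_box [(array([0.537, 0.079, 0.029]), 0.68)]
top heat_sink [(array([ 0.68 , -0.002,  0.003]), 0.78), (array([0.528, 0.308, 0.02 ]), 0.69)]
top capacitor [(array([0.385, 0.437, 0.029]), 0.57)]
top rosin_tin [(array([0.689, 0.357, 0.024]), 0.61)]
scene scale [(array([0.511, 0.31 , 0.028]), 0.8)]
scene flap [(array([0.534, 0.234, 0.04 ]), 0.63), (array([0.519, 0.094, 0.028]), 0.38)]
scene flap_pin [(array([0.53 , 0.23 , 0.043]), 0.59)]
scene parts_box [(array([0.52 , 0.093, 0.027]), 0.8)]
scene heat_sink [(array([0.682, 0.003, 0.011]), 0.57)]
scene capacitor [(array([0.379, 0.443, 0.02 ]), 0.56)]
scene rosin_tin [(array([0.68 , 0.36 , 0.024]), 0.91), (array([0.381, 0.442, 0.022]), 0.47)]
{'t': 0.8, 'q': array([-1.38841368e+00,  1.30343241e-01,  1.48813962e+00, -1.49154822e-05,
        1.52296069e+00, -8.54293119e-02]), 'dq': array([ 8.00230720e-04,  1.34537104e-03, -8.55858251e-06, -7.26865942e-04,
        1.13458900e-03,  4.65251499e-04]), 'joint_torque': array([-1.92401458e-03, -5.59695876e+01, -4.92033362e+01,  7.66979204e-02,
        2.22486060e-02, -1.62557575e-05]), 'tool_pos': array([ 0.15878166, -0.57866058,  0.23570235]), 'orientation': array([ 3.11332061e+00,  4.19403120e-01, -1.20256211e-05]), 'force': array([-0.96927736, -0.5535004 ,  0.10750589]), 'wrist_torque': array([ 0.02418252, -0.00453663, -0.0035179 ]), 'gripper_force': 0.0, 'opening': 0.0930821070359674}
```

View pics/top1.png

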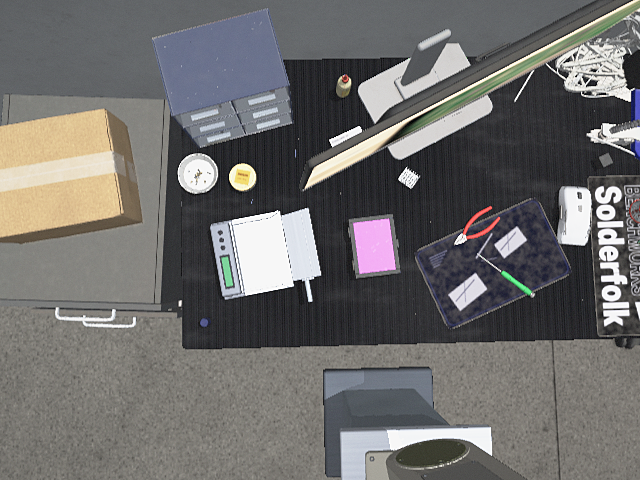

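View pics/scene1.png

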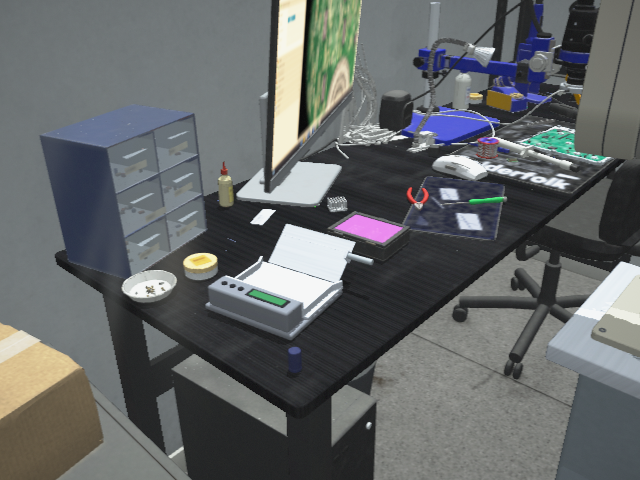

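The top view shows the scale at (265,255), with its head on the left and the flap half up on the right. The pin is at (309,290) on the robot's side, and the box is at (374,245) with a long side facing the flap. Scale +x therefore points roughly along world +y. I'll measure it precisely and move the arm over.

```bash
cat > m.py <<'E'
from h import *
import sys
def rect(P): 
    r=cv2.minAreaRect((P[:,:2]*1000).astype(np.float32)); return np.round(r[0],1),np.round(r[1],1),round(r[2],2)
def measure(c,f):
    p,d=snap(c,f); W=cloud(c,d); ok=d>0; x,y,z=W[...,0],W[...,1],W[...,2]
    X=p.astype(int)
    roi=ok&(x>.42)&(x<.65)&(y>.15)&(y<.45)
    def clean(m): return cv2.morphologyEx(m.astype(np.uint8),cv2.MORPH_OPEN,np.ones((3,3)))>0
    pl=clean(roi&(abs(z-.016)<.005)); print('plate',pl.sum(),rect(W[pl]))
    hd=clean(roi&(abs(z-.045)<.006)&(y>.33)); 
    if hd.sum()>9: print('head',hd.sum(),rect(W[hd]))
    sc=clean(roi&(z>.009)&(z<.06)&(y>.27)); print('scale',rect(W[sc]))
    bm=[r for r in models.masks_of(c,'parts_box')]
    if bm:
        b=bm[0]['region']&ok; print('boxmask',bm[0]['p'],rect(W[b]),np.percentile(z[b],[5,50,95]))
    b=clean(ok&(x>.4)&(x<.66)&(y>-.02)&(y<.45)&(X[...,0]-X[...,1]>60)&(X[...,2]-X[...,1]>40))
    if b.sum(): print('window',rect(W[b]),np.median(z[b]))
    return p,d,W
if __name__=='__main__': measure(sys.argv[1],sys.argv[2])
E
python3 m.py top top2.png
python3 -m inch '{"travel":[[0,0,-0.02],[0.02,-0.03,-0.04],[0.04,-0.07,-0.06],[0.05,-0.11,-0.07],[0.06,-0.15,-0.08],[0.07,-0.19,-0.08],[0.08,-0.23,-0.08],[0.1,-0.27,-0.08],[0.13,-0.3,-0.08],[0.16,-0.33,-0.08]],"spin":[0,0,0,0,0,0,0,0,0,0]}'
```

```text
plate 3386 (array([526.5, 310.3]), array([162.4, 109.8]), 9.5)
head 1437 (array([514. , 386.4]), array([149.9,  45. ]), 9.79)
scale (array([522.7, 333.7]), array([163.7, 151.8]), 9.6)
boxmask 0.89 (array([534.8,  76.9]), array([124.8, 104. ]), 5.47) [0.02746308 0.0316206  0.03575597]
window (array([533.7,  78. ]), array([107.6,  77.5]), 5.76) 0.03123974201423332
t: 1.73
tool_pos: [0.2198, -0.2265, 0.3159]
orientation: [3.112, 0.415, 0.001]
force: [1.8, -0.6, -0.4]
opening: 0.0928
gripper_force: 0.0
```

```bash
python3 -m inch '{"travel":[[0.02,-0.02,0],[0.05,-0.05,0],[0.085,-0.08,0],[0.12,-0.11,0],[0.15,-0.135,0],[0.18,-0.16,0],[0.21,-0.185,0],[0.24,-0.21,0],[0.27,-0.235,0],[0.3,-0.255,0]],"spin":[0,0,0.02,0.04,0.06,0.08,0.097,0.097,0.097,0.097]}'
python3 - <<'E'
from m import *
import time
p,d,W=measure('wrist','w1.png')
i=optics.camera_info('wrist'); V=np.array(i['view']);print('cam',-V[:3,:3].T@V[:3,3],V[:3,:3])
for n in ['flap','flap_pin']: print(n,[(np.round(r['centre'],3),round(r['p'],2)) for r in models.look_for('wrist',n)[:2]])
E
```

```text
t: 2.57
tool_pos: [0.4427, 0.1001, 0.3158]
orientation: [-3.13, -0.271, -0.001]
force: [-0.5, -1.1, 0.2]
opening: 0.0925
gripper_force: 0.0
plate 13480 (array([529. , 316.8]), array([161.7, 111.7]), 9.82)
head 6215 (array([516. , 391.9]), array([149.1,  46.8]), 9.44)
scale (array([525.5, 336.7]), array([161.6, 158.8]), 10.24)
boxmask 0.9 (array([540.1,  83.4]), array([131.6, 105.9]), 4.72) [0.02759329 0.02929364 0.03157539]
window (array([537.2,  84.3]), array([107. ,  76.9]), 5.81) 0.0288284385805508
cam [0.5154314  0.11405022 0.46320777] [[ 0.17467335 -0.98462215 -0.0029065 ]
 [-0.94847511 -0.16905188  0.26798588]
 [-0.26435618 -0.04405325 -0.96341845]]
flap [(array([0.541, 0.228, 0.053]), 0.77)]
flap_pin [(array([0.542, 0.229, 0.045]), 0.55)]
```

View pics/w1.png

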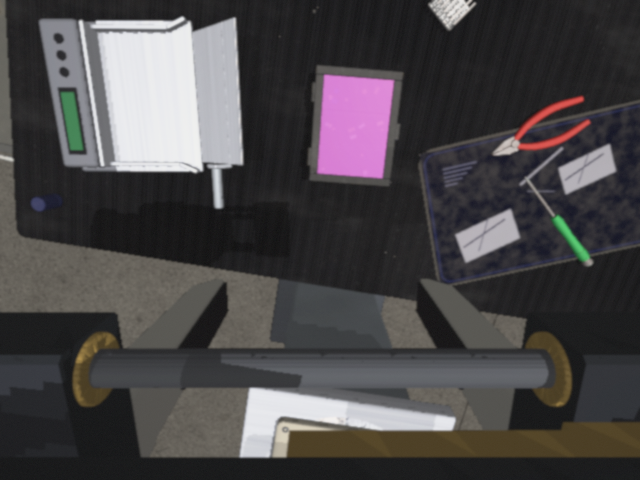

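The wrist view shows the pin running from (213,168) to (220,207), the box at (355,127), and the scale fully in view. The arm was still settling, so I'll measure again now that it is at rest.

```bash
cat > s.py <<'E'
from m import *
O=np.array([.5353,.260]); a=np.radians(9.7)
ex=np.array([-np.sin(a),np.cos(a)]); ey=-np.array([np.cos(a),np.sin(a)])
def toS(W): q=W[...,:2]-O; return np.stack([q@ex,q@ey,W[...,2]],-1)*1000
def pinflap(W,d,sm=None):
    S=toS(W); ok=d>0
    m=ok&(S[...,1]>84)&(S[...,1]<116)&(S[...,0]>-75)&(S[...,0]<40)&(S[...,2]>9)&(S[...,2]<85)
    if m.sum()>5: print('pin n',m.sum(),'med S',np.round(np.median(S[m],0),1),'y rng',np.percentile(S[m][:,1],[1,99]).round(1),'top z',np.percentile(S[m][:,2],90).round(1),'W',np.median(W[m],0).round(4))
    m=ok&(abs(S[...,1])<60)&(S[...,0]<-12)&(S[...,0]>-62)&(S[...,2]>6)
    if m.sum()>50:
        k=np.polyfit(S[m][:,0],S[m][:,2],1); print('flap elev rad',-np.arctan(k[0]),'z at x=0',k[1],'resid',np.std(S[m][:,2]-np.polyval(k,S[m][:,0])))
if __name__=='__main__':
    for c,f in [('wrist','w2.png'),('top','t2.png')]:
        p,d,W=measure(c,f); pinflap(W,d)
        S=toS(W)
        # back stop / front plate edge profile along scale x
        for lo in range(-10,160,10): pass
        l=(abs(S[...,1])<40)&(d>0)&(S[...,0]>60)&(S[...,0]<170)
        b=np.arange(90,166,4); print([round(float(np.median(S[l&(S[...,0]>=q)&(S[...,0]<q+4)][:,2])),0) for q in b])
E
python3 s.py
```

```text
plate 13206 (array([523.9, 334.5]), array([162.6, 151.4]), 9.25)
head 6525 (array([515.4, 387.2]), array([149.3,  46.4]), 9.7)
scale (array([523.3, 335.1]), array([163.4, 152.5]), 9.34)
boxmask 0.88 (array([536.9,  77.2]), array([136. , 110.9]), 6.02) [0.03028973 0.03209551 0.03444449]
window (array([535.4,  79.4]), array([107.1,  76.8]), 5.58) 0.03169528477403745
pin n 270 med S [-25.7  99.5  61.3] y rng [ 84.1 115.8] top z 62.9 W [0.4413 0.2178 0.0613]
flap elev rad 0.7029497392019886 z at x=0 20.81486417316322 resid 0.6627261920915309
[18.0, 17.0, 18.0, 18.0, 33.0, 44.0, 46.0, 47.0, 47.0, 48.0, 48.0, 48.0, 47.0, 47.0, 46.0, 45.0, nan, nan, nan]
plate 3345 (array([526.3, 311.4]), array([161.9, 111. ]), 9.09)
head 1435 (array([513.9, 386.5]), array([149.7,  44.6]), 9.67)
scale (array([522.4, 334.2]), array([163.1, 150.8]), 9.48)
boxmask 0.56 (array([533. ,  96.2]), array([124.5, 144.4]), 5.5) [0.02729432 0.0315423  0.03576552]
window (array([532.3, 104.1]), array([105.6, 128.4]), 5.37) 0.031032513892610237
pin n 74 med S [-26.2 100.   60.5] y rng [ 84.6 115.3] top z 63.4 W [0.4408 0.2174 0.0605]
flap elev rad 0.7076827875776159 z at x=0 18.415149834929274 resid 2.145043190556602
[17.0, 17.0, 16.0, 19.0, 42.0, 44.0, 45.0, 45.0, 46.0, 47.0, 46.0, 47.0, 46.0, 46.0, 45.0, 41.0, 0.0, 1.0, -0.0]
  return _methods._mean(a, axis=axis, dtype=dtype,
  ret = ret.dtype.type(ret / rcount)
```

```bash
sed -i 's/O=np.array.*/O=np.array([.5353,.2606]); a=np.radians(9.6)/' s.py
cat > g.py <<'E'
import sys
from s import *
s=robot.read_state(); Rt=R.from_rotvec(s['orientation']).as_matrix(); p=np.array(s['tool_pos'])
S0=toS(p[None])[0]; print('t',s['t'],'TCP scale frame',S0.round(1),'F',np.round(s['force'],1),'open',round(s['opening'],4))
ty=Rt[:2,1]; print('tool y in scale frame deg',np.degrees(np.arctan2(ty@ey,ty@ex)).round(2), 'tilt',Rt[2,2].round(5))
tg=[float(v) for v in sys.argv[1:]]
for k in range(0,len(tg),3):
    x,y,z=tg[k:k+3]; w=np.r_[O+(ex*x+ey*y)/1000,z/1000]
    print(tg[k:k+3],'travel',(Rt.T@(w-p)).round(4))
E
python3 g.py -27.5 100 130 -27.5 100 61 2>&1
```

```text
t 2.9667 TCP scale frame [-146.4  119.5  316.2] F [-0.6 -0.  -0.3] open 0.0929
tool y in scale frame deg -179.9 tilt -1.0
[-27.5, 100.0, 130.0] travel [ 0.0195 -0.1189  0.1862]
[-27.5, 100.0, 61.0] travel [ 0.0194 -0.1189  0.2552]
```

```bash
python3 -m inch '{"travel":[[0.0,-0.02,0.01],[0.005,-0.045,0.04],[0.01,-0.07,0.07],[0.015,-0.095,0.1],[0.0195,-0.119,0.13],[0.0195,-0.119,0.165],[0.0195,-0.119,0.2],[0.0195,-0.119,0.23],[0.0195,-0.119,0.25],[0.0195,-0.119,0.255]],"spin":[0,0,0,0,0,0,0,0,0,0]}' 0.5 10
python3 -m inch '{"travel":[[0,0,0],[0,0,0],[0,0,0],[0,0,0],[0,0,0],[0,0,0]],"spin":[0,0,0,0,0,0]}' 1 10
python3 g.py 2>&1
```

```text
t: 3.8
tool_pos: [0.4384, 0.2159, 0.0571]
orientation: [3.129, 0.265, -0.008]
force: [-0.3, -0.9, -1.0]
opening: 0.0462
gripper_force: 0.0
t: 4.3
tool_pos: [0.4419, 0.2181, 0.0617]
orientation: [-3.13, -0.268, -0.003]
force: [-0.4, 0.1, 0.0]
opening: 0.0112
gripper_force: 0.0
t 4.3 TCP scale frame [-26.3  99.2  61.7] F [-0.4  0.1  0. ] open 0.0112
tool y in scale frame deg -179.82 tilt -1.0
```

```bash
python3 -m inch '{"travel":[[0,0,0],[0,0,0],[0,0.002,0.001],[0,0.0085,0.0067],[0,0.014,0.0133],[0,0.0184,0.0208],[0,0.0213,0.0289],[0,0.0225,0.0348],[0,0.023,0.041],[0,0.023,0.042]],"spin":[0,0,0,0,0,0,0,0,0,0]}' 1 10
python3 -m inch '{"travel":[[0,0,0],[0,0,0],[0,0,0]],"spin":[0,0,0]}'
python3 - <<'E'
from s import *
p,d,W=measure('top','t3.png'); pinflap(W,d); print(robot.read_state()['force'])
E
python3 g.py
```

```text
t: 5.13
tool_pos: [0.4456, 0.1974, 0.0188]
orientation: [-3.125, -0.267, -0.003]
force: [-4.3, 14.9, 13.2]
opening: 0.0096
gripper_force: 10.0
t: 5.38
tool_pos: [0.4455, 0.1974, 0.019]
orientation: [-3.126, -0.267, -0.003]
force: [-1.3, 14.9, 6.5]
opening: 0.0096
gripper_force: 10.0
plate 3406 (array([527.6, 302.9]), array([162.9, 124.7]), 9.36)
head 1444 (array([513.7, 386.1]), array([149.4,  45. ]), 9.46)
scale (array([522.8, 334. ]), array([163.5, 151.5]), 9.44)
boxmask 0.76 (array([535.1,  77. ]), array([124.8, 103.9]), 5.82) [0.02768983 0.03155164 0.03555124]
window (array([532.1,  94.3]), array([107.6, 109.6]), 5.67) 0.03116695265180232
flap elev rad 1.312733747150245 z at x=0 -68.66023097410645 resid 100.48969362614882
[-1.73901859 15.71365686  5.60901787]
t 5.4833 TCP scale frame [-47.3  99.   19. ] F [-1.7 15.7  5.6] open 0.0095
tool y in scale frame deg -179.83 tilt -0.99999
```

```bash
python3 -m inch '{"travel":[[0,-0.002,-0.001],[0,-0.002,-0.001],[0,-0.002,-0.001],[0,-0.002,-0.02],[0,0.01,-0.05],[0,0.05,-0.09],[-0.01,0.09,-0.13],[-0.03,0.13,-0.17],[-0.03,0.13,-0.18],[-0.03,0.13,-0.18]],"spin":[0,0,0,0,0,0,0,0,0,0]}' 0.5
python3 -m inch '{"travel":[[0,0,0],[0,0,0]],"spin":[0,0]}' 0.3
python3 - <<'E'
from s import *
for c in ['top','wrist']:
    p,d,W=measure(c,c+'4.png'); pinflap(W,d)
S=toS(W)
for y in (-60,0,60):
  m=(d>0)&(abs(S[...,1]-y)<6)
  print(y,[round(float(np.median(S[...,2][m&(abs(S[...,0]-x)<1.5)])),1) for x in range(-80,125,5) if (m&(abs(S[...,0]-x)<1.5)).any()])
E
python3 g.py
```

```text
t: 6.32
tool_pos: [0.4385, 0.0587, 0.2027]
orientation: [3.129, 0.264, 0.007]
force: [0.5, -0.1, 0.8]
opening: 0.0464
gripper_force: 0.0
t: 6.48
tool_pos: [0.4377, 0.0617, 0.198]
orientation: [-3.13, -0.265, -0.001]
force: [0.5, -0.0, -0.6]
opening: 0.0554
gripper_force: 0.0
plate 3703 (array([527.8, 303.6]), array([162. , 123.7]), 9.73)
head 1434 (array([513.9, 386.4]), array([149.8,  44.7]), 9.94)
scale (array([522.3, 334. ]), array([163. , 151.4]), 9.28)
boxmask 0.95 (array([535.9,  75.8]), array([130.5, 108.5]), 4.45) [0.02687939 0.03146273 0.03541612]
window (array([533.3,  84.4]), array([108.1,  90.4]), 4.13) 0.03109098588769522
pin n 72 med S [-47.5  99.6  21.4] y rng [ 84.4 115.5] top z 24.1 W [0.4455 0.1973 0.0214]
flap elev rad -0.16112545288838417 z at x=0 14.629347985799626 resid 2.031105366293528
plate 21472 (array([510.4, 270.3]), array([167.1, 156.3]), 86.74)
scale (array([509.5, 314.3]), array([ 88.5, 146.7]), 89.99)
boxmask 0.57 (array([537.5,  79.8]), array([139.3, 110.2]), 5.41) [0.02976906 0.03135339 0.03359756]
window (array([534.9,  80.5]), array([107. ,  76.8]), 5.69) 0.0309319957532642
pin n 427 med S [-47.   99.5  21.2] y rng [ 84.2 115.6] top z 22.5 W [0.4449 0.1978 0.0212]
flap elev rad -0.2129927389714649 z at x=0 15.180679946694735 resid 0.8314879383035914
-60 [-0.5, -0.2, -1.2]
0 [0.4, 0.6, 0.6, 0.4, 1.3, 2.4, 3.7, 5.1, 6.1, 7.3, 8.4, 9.5, 10.6, 12.1, 13.2, 14.5, 15.5, 16.4, 16.6, 16.5, 16.7, 16.5, 16.6, 16.7, 16.9, 16.8, 16.9, 16.6, 16.9, 16.7, 16.9, 16.8, 16.7, 16.6, 16.4]
60 [0.7, 0.6, 0.5, 0.7, 1.5, 2.4, 3.6, 5.1, 6.0, 7.4, 8.5, 9.5, 10.9, 12.2, 13.3, 14.6, 15.6, 16.1, 16.7, 16.7, 16.7, 16.7, 16.6, 16.6, 16.6, 16.7, 16.9, 16.8, 16.5, 16.7, 16.8, 16.8, 17.0, 17.0, 17.1, 16.7, 16.9, 16.8]
t 6.6833 TCP scale frame [-178.5  130.5  196.3] F [ 0.2  0.3 -0.3] open 0.0645
tool y in scale frame deg -179.74 tilt -0.99999
```

View pics/wrist4.png

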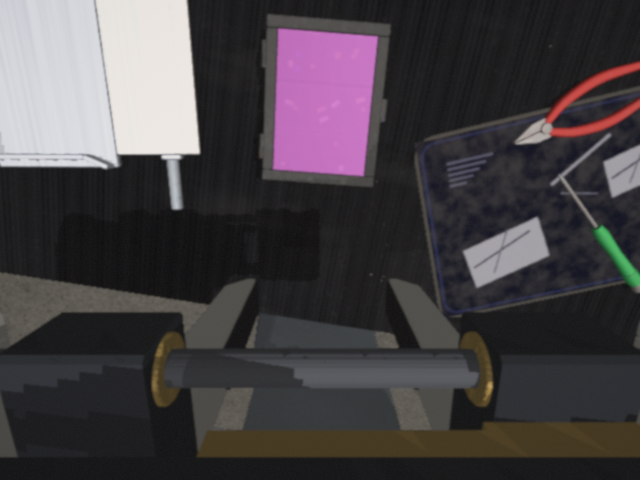

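The flap now lies as a ramp: slope 0.21–0.23, lower edge at desk level. The pin is at (175,182) and the box at (325,100). The pin's position puts the hinge 2 mm further along x, so I'll update the frame. Next I'll square the box sideways onto the scale's centre line.

```bash
sed -i 's/^O=np.array[^;]*/O=np.array([.5350,.2626])/' s.py; python3 g.py -181 130 25 -181 70 25
python3 -m inch '{"travel":[[0,0,0.02],[0,0,0.05],[0,0,0.085],[0,0,0.12],[0,0,0.15],[0,0,0.165],[0,0,0.171],[0,0,0.171],[0,0,0.171],[0.01,0,0.171]],"spin":[0,0,0,0,0,0,0,0,0,0]}' 0.45
python3 g.py -181 130 25 -181 70 25
```

```text
t 6.6833 TCP scale frame [-180.5  130.5  196.3] F [ 0.2  0.3 -0.3] open 0.0645
tool y in scale frame deg -179.74 tilt -0.99999
[-181.0, 130.0, 25.0] travel [0.0012 0.0006 0.1712]
[-181.0, 70.0, 25.0] travel [0.0612 0.0009 0.171 ]
t: 7.52
tool_pos: [0.4472, 0.064, 0.0284]
orientation: [3.13, 0.269, 0.0]
force: [0.1, -0.2, 0.6]
opening: 0.051
gripper_force: 0.0
t 7.5167 TCP scale frame [-181.2  119.7   28.4] F [ 0.1 -0.2  0.6] open 0.051
tool y in scale frame deg -179.78 tilt -1.0
[-181.0, 130.0, 25.0] travel [-0.0103 -0.0003  0.0034]
[-181.0, 70.0, 25.0] travel [ 0.0497 -0.      0.0035]
```

```bash
python3 -m inch '{"travel":[[0.006,0,0.002],[0.012,0,0.002],[0.017,0,0.002],[0.022,0,0.002],[0.027,0,0.002],[0.032,0,0.002],[0.037,0,0.002],[0.041,0,0.002],[0.045,0,0.002],[0.047,0,0.002]],"spin":[0,0,0,0,0,0,0,0,0,0]}'
python3 -m inch '{"travel":[[0,0,0],[0,0,0]],"spin":[0,0]}'
cat > b.py <<'E'
import sys
from s import *
def box(c,f):
    p,d=snap(c,f); i=optics.camera_info(c); W=cloud(c,d); X=p.astype(int); S=toS(W)
    b=(d>0)&(abs(S[...,1])<130)&(S[...,0]>-330)&(S[...,0]<160)&(X[...,0]-X[...,1]>40)&(X[...,2]-X[...,1]>40)
    b=cv2.morphologyEx(b.astype(np.uint8),cv2.MORPH_OPEN,np.ones((5,5)))
    n,l,st,_=cv2.connectedComponentsWithStats(b); b=l==1+np.argmax(st[1:,4])
    r=cv2.minAreaRect(S[b][:,:2].astype(np.float32)); k=S[b]
    A=np.c_[k[:,:2]-k[:,:2].mean(0),np.ones(len(k))]; pl=np.linalg.lstsq(A,k[:,2],rcond=None)[0]
    print(c,'window S centre',np.round(r[0],1),'size',np.round(r[1],1),'ang',round(r[2],2),'z',pl[2].round(1),'slopes',pl[:2].round(3))
    return p,d,S
if __name__=='__main__':
    for c in sys.argv[2:]: box(c,c+sys.argv[1]+'.png')
E
python3 b.py 5 top wrist; python3 g.py
```

```text
t: 8.35
tool_pos: [0.4942, 0.0718, 0.0256]
orientation: [-3.13, -0.268, -0.0]
force: [-2.4, -0.2, 2.2]
opening: 0.051
gripper_force: 1.5
t: 8.52
tool_pos: [0.4941, 0.0717, 0.0257]
orientation: [-3.13, -0.268, -0.001]
force: [1.0, 0.1, 0.2]
opening: 0.0511
gripper_force: 0.0
top window S centre [-170.5   -6.5] size [96.5 89.8] ang 82.5 z 37.0 slopes [0.205 0.556]
wrist window S centre [-176.4    3.3] size [ 77.8 103.5] ang 0.11 z 31.1 slopes [ 0.001 -0.   ]
t 8.6167 TCP scale frame [-181.4   72.4   25.7] F [-0.3  0.4 -0.3] open 0.0515
tool y in scale frame deg -179.82 tilt -1.0
```

```bash
python3 -m inch '{"travel":[[0.001,0,0],[0.0025,0,0],[0.0025,0,0],[-0.01,0,0],[-0.03,0,0],[-0.03,0.01,-0.03],[-0.03,0.04,-0.06],[-0.01,0.07,-0.08],[0.02,0.1,-0.1],[0.04,0.13,-0.1]],"spin":[0,0,0,0,0,0,0.0,0.1,0.2,0.3]}'
python3 -m inch '{"travel":[[0,0,0],[0,0,0]],"spin":[0,0]}'
python3 b.py 6 top wrist; python3 g.py -265 0 80 
```

```text
t: 9.45
tool_pos: [0.5591, -0.0506, 0.1307]
orientation: [3.134, -0.209, 0.013]
force: [1.7, 0.1, 0.9]
opening: 0.0509
gripper_force: 0.0
t: 9.62
tool_pos: [0.5565, -0.0513, 0.1256]
orientation: [3.135, -0.207, 0.001]
force: [-0.9, 0.8, -0.1]
opening: 0.0512
gripper_force: 0.0
top window S centre [-178.1    1.1] size [ 78.1 108. ] ang 0.24 z 31.0 slopes [0.001 0.005]
wrist window S centre [-206.9   -2.1] size [101.6 164.9] ang 73.17 z 32.5 slopes [-0.229 -0.026]
t 9.7167 TCP scale frame [-310.9   32.7  125. ] F [ 0.3  0.3 -0.2] open 0.0511
tool y in scale frame deg 163.02 tilt -1.0
[-265.0, 0.0, 80.0] travel [ 0.0179 -0.0534  0.0449]
```

View pics/wrist6.png

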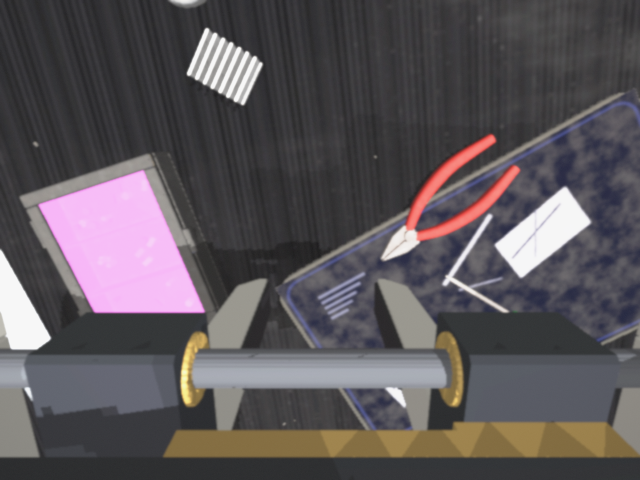

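Heat sink is at (225,66) and the box is at (120,250), square with the scale to about 0.2° and within 1 mm of its centre line. I'll check monitor clearance and then turn the gripper.

```bash
python3 - <<'E'
from s import *
for c in ['top','scene']:
    p,d=optics.read_camera(c); W=cloud(c,d); m=(d>0)&(W[...,2]>.05)&(W[...,2]<.5)&(W[...,0]>.56)&(W[...,0]<.8)
    for y in np.arange(-.15,.4,.05):
        k=m&(abs(W[...,1]-y)<.025)
        if k.sum()>3: j=W[k]; print(c,round(y,2),'minx',j[:,0].min().round(3),'z of near',np.percentile(j[j[:,0]<j[:,0].min()+.03][:,2],[0,100]).round(3))
print(robot.read_state()['q'].round(2))
E
python3 g.py -262 0 80
```

```text
top -0.15 minx 0.776 z of near [0.283 0.5  ]
top -0.1 minx 0.587 z of near [0.484 0.5  ]
top -0.05 minx 0.585 z of near [0.212 0.5  ]
top 0.0 minx 0.56 z of near [0.19 0.5 ]
top 0.05 minx 0.56 z of near [0.225 0.24 ]
top 0.1 minx 0.65 z of near [0.234 0.5  ]
top 0.15 minx 0.626 z of near [0.225 0.5  ]
top 0.2 minx 0.607 z of near [0.163 0.5  ]
top 0.25 minx 0.631 z of near [0.134 0.3  ]
top 0.3 minx 0.783 z of near [0.051 0.24 ]
top 0.35 minx 0.747 z of near [0.053 0.236]
scene -0.15 minx 0.56 z of near [0.208 0.235]
scene -0.1 minx 0.56 z of near [0.107 0.235]
scene -0.05 minx 0.56 z of near [0.197 0.36 ]
scene 0.0 minx 0.56 z of near [0.106 0.421]
scene 0.05 minx 0.56 z of near [0.191 0.235]
scene 0.1 minx 0.661 z of near [0.133 0.425]
scene 0.15 minx 0.635 z of near [0.137 0.43 ]
scene 0.2 minx 0.613 z of near [0.12  0.435]
scene 0.25 minx 0.623 z of near [0.119 0.37 ]
scene 0.3 minx 0.785 z of near [0.051 0.236]
scene 0.35 minx 0.749 z of near [0.061 0.236]
[-0.18  0.09  1.73  0.    1.32  1.52]
t 9.8167 TCP scale frame [-310.3   32.9  125.1] F [ 0.4 -0.6 -0.1] open 0.0513
tool y in scale frame deg 163.08 tilt -1.0
[-262.0, 0.0, 80.0] travel [ 0.0175 -0.0557  0.0451]
```

The monitor is a hazard: its lower edge is at z≈0.12 and its near end is at world (0.61, 0.2–0.25). With two fingers across the box, the 188 mm wide gripper body would hit it near the end of the push. I'll push with the closed gripper and the tool's y axis along the push. That keeps the narrow side and the camera clear of the monitor, so I turn the other way.

```bash
Z='[0,0,0]'; 
python3 -m inch '{"travel":[[0,0,0],[0,0,0],[0,0,0],[0,0,0],[0,0,0],[0,0,0],[0,0,0],[0,0,0],[0,0,0],[0,0,0]],"spin":[-0.12,-0.24,-0.36,-0.48,-0.6,-0.72,-0.84,-0.96,-1.08,-1.2]}' 1 20
python3 -m inch '{"travel":[[0,0,0],[0,0,0],[0,0,0],[0,0,0],[0,0,0],[0,0,0],[0,0,0],[0,0,0],[0,0,0],[0,0,0]],"spin":[-0.12,-0.24,-0.36,-0.48,-0.6,-0.72,-0.84,-0.96,-1.08,-1.2]}'
python3 -m inch '{"travel":[[0,0,0],[0,0,0],[0,0,0],[0,0,0],[0,0,0],[0,0,0],[0,0,0],[0,0,0],[0,0,0],[0,0,0]],"spin":[-0.12,-0.24,-0.36,-0.48,-0.6,-0.72,-0.84,-0.96,-1.04,-1.04]}'
python3 g.py -260 1 25; python3 b.py 7 top
```

```text
t: 10.65
tool_pos: [0.5545, -0.0485, 0.1257]
orientation: [-2.696, -1.613, -0.0]
force: [0.3, -0.3, -0.3]
opening: 0.0002
gripper_force: 0.0
t: 11.48
tool_pos: [0.5545, -0.0485, 0.1257]
orientation: [-1.314, -2.854, -0.0]
force: [0.0, -0.7, -1.4]
opening: 0.0005
gripper_force: 0.0
t: 12.32
tool_pos: [0.5546, -0.0486, 0.1257]
orientation: [-0.274, 3.13, 0.0]
force: [0.3, -0.1, 0.0]
opening: 0.0006
gripper_force: 0.0
t 12.3167 TCP scale frame [-310.1   32.6  125.7] F [ 0.3 -0.1  0. ] open 0.0006
tool y in scale frame deg 0.42 tilt -1.0
[-260.0, 1.0, 25.0] travel [-0.032   0.0499  0.1007]
top window S centre [-177.8    0.7] size [ 78.1 108.6] ang 0.17 z 31.1 slopes [0.005 0.003]
```

```bash

python3 -m inch '{"travel":[[-0.015,0.02,0],[-0.025,0.035,0],[-0.032,0.045,0.01],[-0.032,0.045,0.03],[-0.032,0.045,0.06],[-0.032,0.045,0.085],[-0.032,0.045,0.098],[-0.032,0.045,0.1],[-0.032,0.045,0.1],[-0.032,0.045,0.1]],"spin":[0,0,0.007,0.007,0.007,0.007,0.007,0.007,0.007,0.007]}'
python3 -m inch '{"travel":[[0,0.004,0],[0,0.01,0],[0,0.016,0],[0,0.021,0],[0,0.026,0],[0,0.031,0],[0,0.036,0],[0,0.041,0],[0,0.046,0],[0,0.05,0]],"spin":[0,0,0,0,0,0,0,0,0,0]}'
python3 g.py;  python3 b.py 8 top wrist
```

```text
t: 13.2
tool_pos: [0.5802, 0.0001, 0.0272]
orientation: [-0.253, 3.129, -0.0]
force: [-0.5, 0.3, 0.3]
opening: 0.0006
gripper_force: 0.0
t: 14.03
tool_pos: [0.5713, 0.0499, 0.0259]
orientation: [-0.254, 3.131, -0.0]
force: [0.7, -3.2, 2.4]
opening: 0.0006
gripper_force: 1.8
t 14.0333 TCP scale frame [-215.8   -0.3   25.9] F [ 0.7 -3.2  2.4] open 0.0006
tool y in scale frame deg -0.31 tilt -1.0
top window S centre [-1.506e+02  1.000e-01] size [108.6  71.6] ang 89.46 z 31.8 slopes [ 0.017 -0.003]
wrist window S centre [-156.5   18.8] size [67.9 89.5] ang 89.92 z 31.8 slopes [-0.043  0.011]
```

View pics/wrist8.png

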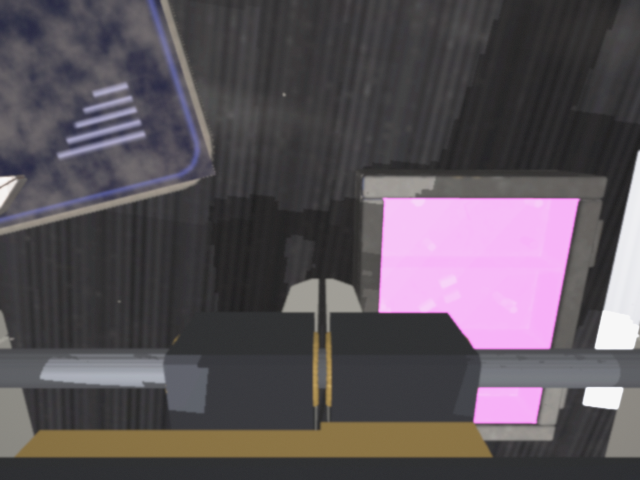

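Fingers at (322,300) are centred on the box's rear wall, and the box is straight. I'll keep pushing along the desk and onto the ramp.

```bash

python3 -m inch '{"travel":[[0,0.004,0],[0,0.009,0],[0,0.014,0],[0,0.019,0],[0,0.024,0],[0,0.029,0],[0,0.034,0],[0,0.039,0],[0,0.044,0],[0,0.049,0]],"spin":[-0.005,-0.005,-0.005,-0.005,-0.005,-0.005,-0.005,-0.005,-0.005,-0.005]}'
python3 g.py;  python3 b.py 9 top
python3 -m inch '{"travel":[[0,0.004,0],[0,0.009,0],[0,0.014,0],[0,0.019,0],[0,0.024,0],[0,0.029,0],[0,0.034,0],[0,0.039,0],[0,0.044,0],[0,0.049,0]],"spin":[0,0,0,0,0,0,0,0,0,0]}'
python3 g.py;  python3 b.py 10 top
```

```text
t: 14.97
tool_pos: [0.5629, 0.0982, 0.0255]
orientation: [0.262, -3.13, 0.0]
force: [0.0, -2.3, -0.2]
opening: 0.0003
gripper_force: 1.2
t 14.9667 TCP scale frame [-1.667e+02 -1.000e-01  2.550e+01] F [ 0.  -2.3 -0.2] open 0.0003
tool y in scale frame deg -0.02 tilt -1.0
top window S centre [-94.9   0.6] size [108.  59.] ang 89.08 z 36.5 slopes [ 0.028 -0.046]
t: 15.85
tool_pos: [0.5549, 0.1466, 0.0256]
orientation: [0.262, -3.131, 0.0]
force: [0.5, -2.6, -1.0]
opening: 0.0002
gripper_force: 1.0
t 15.85 TCP scale frame [-117.7   -0.3   25.6] F [ 0.5 -2.6 -1. ] open 0.0002
tool y in scale frame deg -0.02 tilt -1.0
top window S centre [-39.5  43.3] size [22.3 43.9] ang 89.86 z 43.9 slopes [-0.101  0.519]
```

```bash

python3 -m inch '{"travel":[[0,0.003,0],[0,0.007,0],[0,0.011,0],[0,0.015,0],[0,0.019,0],[0,0.023,-0.001],[0,0.027,-0.002],[0,0.031,-0.003],[0,0.035,-0.004],[0,0.039,-0.005]],"spin":[0,0,0,0,0,0,0,0,0,0]}'
python3 g.py;  python3 b.py 11 scene; python3 - <<'E'
import cv2
a=cv2.imread('pics/scene11.png')[170:370,180:460]; cv2.imwrite('pics/c11.png',cv2.resize(a,None,fx=2.8,fy=2.8,interpolation=cv2.INTER_CUBIC))
E
```

```text
t: 16.73
tool_pos: [0.5487, 0.1849, 0.0309]
orientation: [-0.262, 3.13, -0.0]
force: [0.2, -3.3, -0.2]
opening: 0.0002
gripper_force: 1.6
t 16.7333 TCP scale frame [-78.9  -0.5  30.9] F [ 0.2 -3.3 -0.2] open 0.0002
tool y in scale frame deg -0.02 tilt -1.0
scene window S centre [-15.   -4.2] size [ 83.  110.1] ang 2.59 z 43.3 slopes [0.189 0.002]
```

View pics/c11.png

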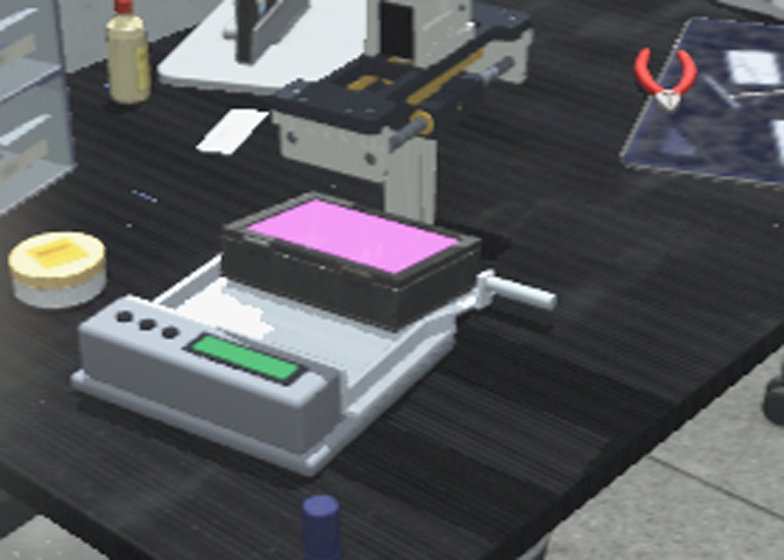

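The box sits tilted on the ramp at (350,260 in the crop), entering the channel with no contact on the rails. I'll ease it over the tipping point slowly.

```bash

python3 -m inch '{"travel":[[0.001,0.0025,-0.0005],[0.002,0.005,-0.001],[0.003,0.0075,-0.0015],[0.003,0.01,-0.002],[0.003,0.0125,-0.0025],[0.003,0.015,-0.003],[0.003,0.0175,-0.0035],[0.003,0.02,-0.004],[0.003,0.0225,-0.0045],[0.003,0.025,-0.005]],"spin":[0,0,0,0,0,0,0,0,0,0]}'
python3 g.py;  python3 b.py 12 scene wrist
python3 -m inch '{"travel":[[0,0.002,-0.0005],[0,0.004,-0.001],[0,0.006,-0.0015],[0,0.008,-0.002],[0,0.01,-0.0025],[0,0.012,-0.003],[0,0.014,-0.0035],[0,0.016,-0.004],[0,0.018,-0.0045],[0,0.02,-0.005]],"spin":[0,0,0,0,0,0,0,0,0,0]}'
python3 g.py;  python3 b.py 13 scene wrist
```

```text
t: 17.62
tool_pos: [0.542, 0.2087, 0.0363]
orientation: [-0.262, 3.13, -0.001]
force: [1.6, -6.0, 4.1]
opening: 0.0006
gripper_force: 3.2
t 17.6167 TCP scale frame [-54.3   2.1  36.3] F [ 1.6 -6.   4.1] open 0.0006
tool y in scale frame deg -0.02 tilt -1.0
scene window S centre [ 9.2 -1.1] size [109.6  80.9] ang 88.58 z 47.4 slopes [0.156 0.002]
wrist window S centre [ 6.7 23.4] size [62.8 90.7] ang 88.95 z 48.7 slopes [0.024 0.013]
t: 18.55
tool_pos: [0.5381, 0.2286, 0.0407]
orientation: [-0.262, 3.131, 0.0]
force: [-1.1, -2.6, 0.0]
opening: 0.0007
gripper_force: 0.8
t 18.55 TCP scale frame [-34.    2.6  40.7] F [-1.1 -2.6  0. ] open 0.0007
tool y in scale frame deg -0.02 tilt -1.0
scene window S centre [29.4 -1.1] size [111.9  83.3] ang 88.96 z 46.0 slopes [0.005 0.002]
wrist window S centre [25.6 21.6] size [66.1 88.5] ang 89.42 z 48.0 slopes [-0.043  0.013]
```

```bash

python3 -m inch '{"travel":[[-0.001,0.002,0],[-0.002,0.004,0],[-0.003,0.006,0],[-0.003,0.008,0],[-0.003,0.01,0],[-0.003,0.012,0],[-0.003,0.014,0],[-0.003,0.016,0],[-0.003,0.018,0],[-0.003,0.019,0]],"spin":[0,0,0,0,0,0,0,0,0,0]}'
python3 g.py;  python3 b.py 14 scene wrist
python3 -m inch '{"travel":[[0,0.001,0],[0,0.002,0],[0,0.003,0],[0,0.004,0],[0,0.004,0]],"spin":[0,0,0,0,0]}'
python3 g.py;  python3 b.py 15 scene wrist
```

```text
t: 19.48
tool_pos: [0.5379, 0.248, 0.0408]
orientation: [-0.263, 3.13, 0.0]
force: [1.2, -2.6, 2.7]
opening: 0.0004
gripper_force: 1.6
t 19.4833 TCP scale frame [-14.9  -0.5  40.8] F [ 1.2 -2.6  2.7] open 0.0004
tool y in scale frame deg -0.01 tilt -1.0
scene window S centre [49.  -4.4] size [110.8  81.9] ang 89.82 z 46.1 slopes [0.005 0.002]
wrist window S centre [44.  18.5] size [89.5 66.5] ang 0.29 z 47.8 slopes [-0.035  0.01 ]
t: 20.0
tool_pos: [0.5372, 0.2518, 0.0407]
orientation: [-0.262, 3.131, 0.0]
force: [0.4, -2.8, 1.3]
opening: 0.0002
gripper_force: 1.2
t 20.0 TCP scale frame [-11.   -0.4  40.7] F [ 0.4 -2.8  1.3] open 0.0002
tool y in scale frame deg -0.02 tilt -1.0
scene window S centre [51.3 -5.2] size [ 83.1 111.8] ang 1.1 z 46.0 slopes [0.004 0.002]
wrist window S centre [47.6 18.6] size [66.3 89.4] ang 89.88 z 47.8 slopes [-0.033  0.01 ]
```

```bash

python3 -m inch '{"travel":[[0,0.001,0],[0,0.002,0],[0,0.003,0],[0,0.003,0]],"spin":[0,0,0,0]}'
python3 -m inch '{"travel":[[0,0.001,0],[0,0.002,0],[0,0.002,0],[0,0.002,0]],"spin":[0,0,0,0]}'
python3 g.py;  python3 b.py 16 scene wrist
```

```text
t: 20.43
tool_pos: [0.5367, 0.2548, 0.0406]
orientation: [0.262, -3.131, -0.0]
force: [1.2, -2.2, 1.7]
opening: 0.0003
gripper_force: 1.1
t: 20.77
tool_pos: [0.5367, 0.256, 0.0407]
orientation: [-0.262, 3.13, -0.002]
force: [0.7, -6.0, 2.2]
opening: 0.0004
gripper_force: 3.2
t 20.7667 TCP scale frame [-6.8 -0.6 40.7] F [ 0.7 -6.   2.2] open 0.0004
tool y in scale frame deg -0.03 tilt -1.0
scene window S centre [56.6 -4.6] size [110.5  80.2] ang 89.94 z 46.0 slopes [0.004 0.001]
wrist window S centre [51.8 18.2] size [66.7 89.2] ang 89.89 z 47.7 slopes [-0.029  0.009]
```

```bash

python3 -m inch '{"travel":[[0,0.001,0],[0,0.002,0],[0,0.0025,0],[0,0.0025,0],[0,0.0025,0]],"spin":[0,0,0,0,0]}'
python3 g.py;  python3 b.py 17 scene
```

```text
t: 21.28
tool_pos: [0.5366, 0.2561, 0.0407]
orientation: [0.261, -3.131, 0.007]
force: [2.6, -16.9, 4.6]
opening: 0.0004
gripper_force: 8.7
t 21.2833 TCP scale frame [-6.7 -0.5 40.7] F [  2.6 -16.9   4.6] open 0.0004
tool y in scale frame deg -0.06 tilt -0.99999
scene window S centre [56.6 -5.1] size [109.3  81.3] ang 88.94 z 46.0 slopes [0.004 0.001]
```

Firm contact with the stop: 17 N and no movement. I'll back off and inspect.

```bash

python3 -m inch '{"travel":[[0,-0.005,0],[0,-0.015,0],[0,-0.03,0],[0,-0.05,-0.02],[0.02,-0.065,-0.05],[0.05,-0.07,-0.08],[0.09,-0.08,-0.11],[0.12,-0.09,-0.12],[0.15,-0.1,-0.12],[0.15,-0.1,-0.12]],"spin":[0,0,0,0,0,0,0,0,0,0]}'
python3 -m inch '{"travel":[[0,0,0],[0,0,0]],"spin":[0,0]}' 0.5 10
python3 g.py -47.5 100 130 -47.5 100 21;  python3 b.py 18 scene top; python3 - <<'E'
import sys; sys.argv=['x']
from s import *
p,d=snap('top','t19.png'); W=cloud('top',d); pinflap(W,d)
S=toS(W)
for y in (-40,0,40):
  m=(d>0)&(abs(S[...,1]-y)<8); print(y,[(x,round(float(np.median(S[...,2][m&(abs(S[...,0]-x)<1.5)])))) for x in range(-80,125,4) if (m&(abs(S[...,0]-x)<1.5)).any()])
a=p[190:320,190:350,::-1]; cv2.imwrite('pics/c19.png',cv2.resize(a,None,fx=4.5,fy=4.5,interpolation=cv2.INTER_CUBIC))
E
```

```text
t: 22.17
tool_pos: [0.4003, 0.1339, 0.1603]
orientation: [0.263, -3.129, -0.0]
force: [0.0, -0.0, -0.3]
opening: 0.0003
gripper_force: 0.0
t: 22.33
tool_pos: [0.4051, 0.1357, 0.1609]
orientation: [-0.262, 3.129, 0.001]
force: [-0.1, 0.0, 0.2]
opening: 0.0095
gripper_force: 0.0
t 22.3333 TCP scale frame [-103.5  149.2  160.9] F [-0.1  0.   0.2] open 0.0095
tool y in scale frame deg -0.02 tilt -1.0
[-47.5, 100.0, 130.0] travel [-0.0491  0.056   0.031 ]
[-47.5, 100.0, 21.0] travel [-0.049   0.0559  0.14  ]
scene window S centre [55.7 -4.4] size [109.6  81.3] ang 89.69 z 46.1 slopes [0.007 0.001]
top window S centre [55.4 -0.8] size [108.1  77.8] ang 89.95 z 47.0 slopes [-0.002  0.002]
pin n 73 med S [-49.7  99.9  21. ] y rng [ 84.5 115.6] top z 23.6 W [0.4454 0.1973 0.021 ]
flap elev rad -0.15433897603634048 z at x=0 14.768521842249845 resid 2.0163914624181882
-40 [(-80, 0), (-76, -1), (-72, 1), (-68, 0), (-64, 2), (-60, 3), (-56, 3), (-52, 4), (-48, 6), (-44, 5), (-40, 7), (-36, 7), (-32, 8), (-28, 10), (-24, 10), (-20, 12), (-16, 13), (-12, 14), (-8, 15), (-4, 15), (0, 17), (4, 18), (
[... 667 characters left out ...]
, (64, 47), (68, 47), (72, 47), (76, 47), (80, 47), (84, 46), (88, 48), (92, 48), (96, 50), (100, 49), (104, 41), (108, 42), (112, 45), (116, 46), (120, 47), (124, 46)]
40 [(-80, 0), (-76, 1), (-72, 1), (-68, 1), (-64, 1), (-60, 0), (-56, 3), (-52, 5), (-48, 5), (-44, 8), (-40, 7), (-36, 8), (-32, 8), (-28, 9), (-24, 12), (-20, 13), (-16, 12), (-12, 13), (-8, 14), (-4, 17), (0, 17), (4, 17), (8, 35), (12, 49), (16, 49), (20, 48), (24, 47), (28, 48), (32, 47), (36, 47), (40, 47), (44, 46), (48, 47), (52, 46), (56, 49), (60, 48), (64, 49), (68, 48), (72, 47), (76, 46), (80, 47), (84, 47), (88, 48), (92, 46), (96, 49), (100, 50), (104, 47), (108, 42), (112, 44), (116, 46), (120, 45), (124, 47)]
```

View pics/c19.png

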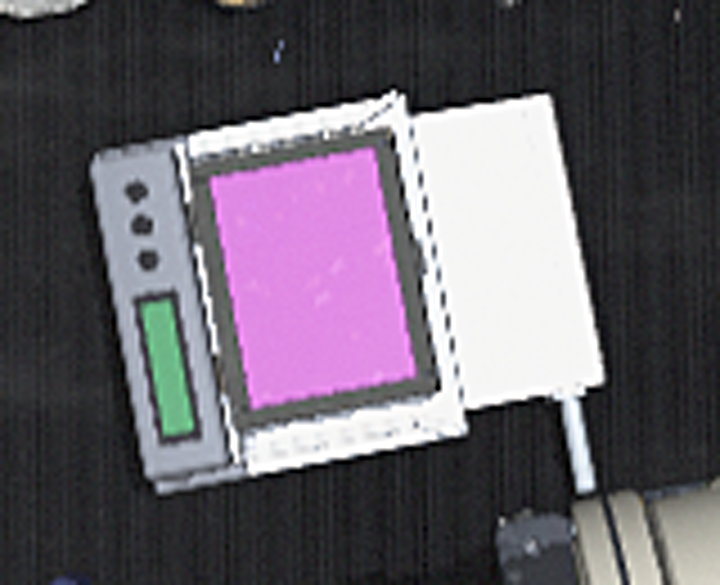

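The box is home: it lies flat, its angle is within 0.1°, it is centred to 1 mm, and it touches the stop (crop 320,270). Next I'll grip the pin.

```bash

python3 -m inch '{"travel":[[-0.02,0.02,0],[-0.04,0.045,0],[-0.049,0.054,0.02],[-0.049,0.054,0.05],[-0.049,0.054,0.085],[-0.049,0.054,0.115],[-0.049,0.054,0.133],[-0.049,0.054,0.139],[-0.049,0.054,0.139],[-0.049,0.054,0.139]],"spin":[0,0,0,0,0,0,0,0,0,0]}' 0.5
python3 g.py
python3 -m inch '{"travel":[[0,0,0],[0,0,0],[0,0,0],[0,0,0],[0,0,0],[0,0,0],[0,0,0],[0,0,0]],"spin":[0,0,0,0,0,0,0,0]}' 1 12
python3 g.py
```

```text
t: 23.32
tool_pos: [0.4445, 0.1971, 0.0215]
orientation: [0.263, -3.13, 0.0]
force: [-0.7, 0.4, 1.0]
opening: 0.0469
gripper_force: 0.0
t 23.3167 TCP scale frame [-49.4 100.2  21.5] F [-0.7  0.4  1. ] open 0.0469
tool y in scale frame deg -0.01 tilt -1.0
t: 23.98
tool_pos: [0.4441, 0.1976, 0.0219]
orientation: [-0.262, 3.13, 0.002]
force: [-0.2, 4.5, 1.7]
opening: 0.0094
gripper_force: 12.0
t 23.9833 TCP scale frame [-49.  100.5  21.9] F [-0.2  4.5  1.7] open 0.0094
tool y in scale frame deg -0.02 tilt -1.0
```

```bash

python3 -m inch '{"travel":[[0,0.0003,-0.004],[0,0.0008,-0.0079],[0,0.0018,-0.012],[0,0.003,-0.0162],[0,0.0047,-0.02],[0,0.0066,-0.024],[0,0.009,-0.0276],[0,0.0116,-0.0311],[0,0.0146,-0.0343],[0,0.0177,-0.0372]],"spin":[0,0,0,0,0,0,0,0,0,0]}'
python3 g.py
python3 - <<'E'
from s import *
p,d=snap('scene','s20.png'); 
E
```

```text
t: 24.82
tool_pos: [0.4415, 0.2126, 0.0597]
orientation: [-0.262, 3.131, -0.006]
force: [0.3, -13.2, 7.6]
opening: 0.0096
gripper_force: 12.0
t 24.8167 TCP scale frame [-33.7 100.5  59.7] F [  0.3 -13.2   7.6] open 0.0096
tool y in scale frame deg -0.02 tilt -0.99999
```

```bash

python3 -m inch '{"travel":[[0,0.0034,-0.0026],[0,0.007,-0.005],[0,0.0109,-0.007],[0,0.0149,-0.0086],[0,0.019,-0.0099],[0,0.0232,-0.0108],[0,0.0275,-0.0114],[0,0.0318,-0.0116]],"spin":[0,0,0,0,0,0,0,0]}'
python3 g.py
python3 -m inch '{"travel":[[0,0.0043,0.0002],[0,0.0086,0.0008],[0,0.011,0.0012],[0,0.013,0.0017],[0,0.013,0.0017]],"spin":[0,0,0,0,0]}'
python3 g.py; python3 b.py 21 scene top
```

```text
t: 25.53
tool_pos: [0.4361, 0.2455, 0.0714]
orientation: [-0.262, 3.13, -0.001]
force: [-0.3, -3.7, 2.9]
opening: 0.0099
gripper_force: 12.0
t 25.5333 TCP scale frame [ -0.4 100.3  71.4] F [-0.3 -3.7  2.9] open 0.0099
tool y in scale frame deg -0.03 tilt -1.0
t: 25.95
tool_pos: [0.4339, 0.2585, 0.0689]
orientation: [-0.263, 3.13, -0.001]
force: [2.0, -4.6, 4.9]
opening: 0.0097
gripper_force: 12.0
t 25.95 TCP scale frame [ 12.8 100.3  68.9] F [ 2.  -4.6  4.9] open 0.0097
tool y in scale frame deg 0.0 tilt -1.0
scene window S centre [57.9 -4.1] size [ 82.9 109.8] ang 0.93 z 46.0 slopes [0.004 0.003]
top window S centre [47.6  2.3] size [114.9  93.7] ang 90.0 z 50.1 slopes [-0.285  0.209]
```

```bash

python3 -m inch '{"travel":[[0,0.001,0.0003],[0,0.002,0.0006],[0,0.002,0.0006],[0,0.002,0.0006]],"spin":[0,0,0,0]}'
python3 g.py
python3 -m inch '{"travel":[[0,0,0],[0,0,0],[0,0,0],[0,0,0],[0,0,-0.005],[0,0,-0.02],[0.005,0,-0.04],[0.03,-0.02,-0.06],[0.06,-0.05,-0.09],[0.09,-0.08,-0.11]],"spin":[0,0,0,0,0,0,0,0,0,0]}' 0.5
python3 -m inch '{"travel":[[0,-0.02,0],[0,-0.02,0],[0,-0.02,0]],"spin":[0,0,0]}'
python3 g.py; python3 b.py 22 scene top
python3 - <<'E'
from s import *
p,d=optics.read_camera('top'); W=cloud('top',d); pinflap(W,d)
S=toS(W); m=(d>0)&(abs(S[...,1])<62)&(S[...,0]>-40)&(S[...,0]<35)&(S[...,2]>56)&(S[...,2]<105)
print('flap top',m.sum(),np.percentile(S[m],[5,50,95],axis=0).round(1)); k=np.polyfit(S[m][:,2],S[m][:,0],1); print('lean dx/dz',k[0],'x at z16',np.polyval(k,16))
p=cv2.imread('pics/scene22.png'); cv2.imwrite('pics/c22.png',cv2.resize(p[170:370,180:460],None,fx=2.8,fy=2.8,interpolation=cv2.INTER_CUBIC))
for n in ['heat_sink','capacitor','rosin_tin']: print(n,[(r['centre'].round(3) if hasattr(r['centre'],'round') else r['centre'],r['p']) for r in models.look_for('top',n)[:1]])
E
```

```text
t: 26.38
tool_pos: [0.4339, 0.2589, 0.0687]
orientation: [-0.262, 3.13, -0.005]
force: [0.7, -12.6, 11.8]
opening: 0.0093
gripper_force: 12.0
t 26.3833 TCP scale frame [ 13.2 100.4  68.7] F [  0.7 -12.6  11.8] open 0.0093
tool y in scale frame deg -0.04 tilt -1.0
t: 27.22
tool_pos: [0.3651, 0.1777, 0.1725]
orientation: [-0.265, 3.13, 0.001]
force: [0.5, -1.1, 1.1]
opening: 0.0466
gripper_force: 0.0
t: 27.47
tool_pos: [0.3695, 0.1579, 0.1719]
orientation: [-0.259, 3.129, 0.001]
force: [0.6, 0.3, -0.3]
opening: 0.0465
gripper_force: 0.0
t 27.4667 TCP scale frame [-75.7 180.6 171.9] F [ 0.6  0.3 -0.3] open 0.0465
tool y in scale frame deg -0.13 tilt -1.0
scene window S centre [55.8 -3.9] size [110.6  81.5] ang 88.56 z 46.0 slopes [0.004 0.002]
top window S centre [55.5 -0.8] size [108.2  77.9] ang 89.84 z 47.1 slopes [-0.003  0.004]
pin n 75 med S [ 11.7 100.   68.8] y rng [ 84.5 115.3] top z 70.9 W [0.4339 0.257  0.0688]
flap top 123 [[ -3.2 -54.3  64.9]
 [ -1.7   0.9  76.6]
 [ -0.4  56.   96.5]]
lean dx/dz 0.06466263374706965 x at z16 -6.120411486447489
heat_sink [([0.6825, -0.0013, 0.0004], 0.63)]
capacitor []
rosin_tin [([0.6918, 0.3533, 0.0212], 0.95)]
```

View pics/c22.png

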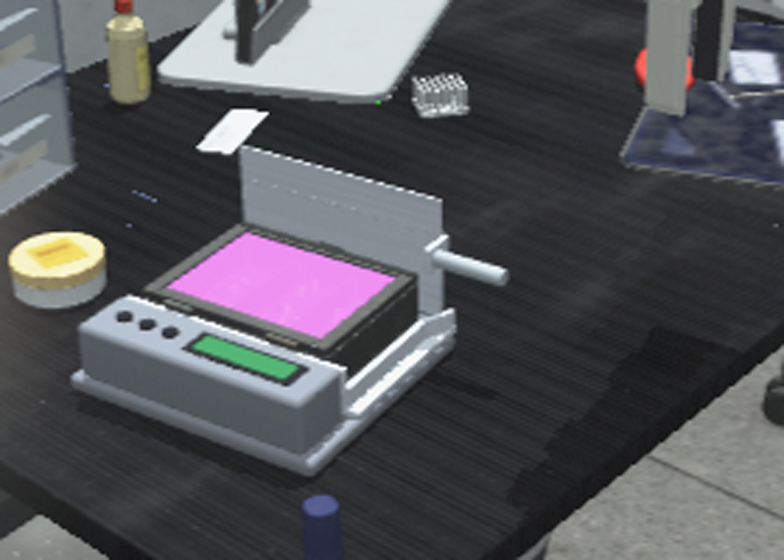

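The flap stands upright behind the flat, square box. The pin is at its end-stop position (x = 11.7 mm), the bystanders are where they were, and the robot is clear. I'll hand in.

```bash
python3 -c "
from plant import close_job
print(close_job())"
```

```text
the job is handed in; nothing more can be done
None
```

The job is handed in at about 28 s of the 72 s allowed: the box sits flat and square against the back stop, the flap stands upright behind it, and the heat sink, capacitor and tin were not disturbed.

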